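Bring the shaker tin from the railed shelf to the scale

ROBOT

A 6-joint arm with a two-finger parallel gripper is mounted at the origin on the work surface. World frame = base frame: x ahead of the robot, y to its left, z up, the work surface at z = 0. Lengths are in m, angles in rad, forces in N, time in s.
With the tool pointing down it reaches from about 0.25 to 0.725 m from the base axis. Payload 4 kg.
Tool frame: the origin (TCP) lies between the finger pads; the fingertips stand 11 mm ahead of it and the grasp point (between the pads) lies 8 mm behind it (bot.tip_extent is the distance from the TCP to the fingertips, in m); z points along the fingers, y is the line along which they close (so a half turn about z gives the same grasp; the last joint's range is limited). The gripper opens to 85 mm and grips with 20 to 120 N. Pads are 22 mm wide; open, the fingers measure 114 mm over their backs; the gripper's body (76 mm by 85 mm) begins 54 mm behind the grasp point. The pads swing forward as they close: fully open they stand 13 mm farther back than shut.
Start: joints at [-1.328, 0.241, 0.005, 1.335, 0, 1.571], TCP at [0.12, -0.485, 0.242] pointing down, gripper open.
Joint ranges: [-2.72, 2.72], [-1.05, 1.87], [-1.09, 1.28], [-1.99, 2.15], [-1.42, 1.44], [-3.14, 3.14]. Speed limits (rad/s): [2.79, 2.79, 3.14, 3.14, 3.14, 3.14].

INTERFACE

Orientations are given as a unit quaternion [x, y, z, w].
In Python, from workcell import bot gives the robot as it stands. The module is installed in compiled form; this text tells all that it offers.
- The arm moves only by the tool drive_tool, never from a script. Its argument "rows" is a list of rows, each an object of numbers: "dx", "dy", "dz": the shift along the tool's x, y, z in units of 50 mm (1.0 is 50 mm); "wx", "wy", "wz": the turn, a rotation vector about the tool's x, y, z in units of 5 degrees (1.0 is 5 degrees); "hand": the finger opening in mm, from 0 to 85.4. A call has 1 to 20 rows; each row is the pose to reach, as a shift and turn from the pose commanded when the call began, along the tool's axes at that moment; what a row does not reach only later rows make up. A row lasts 1/10 s, in which the tool goes at most 50 mm and 8.59 degrees, less where a joint would pass 70% of its speed; a pose out of reach is approached as far as the arm can. A call with a gripper value outside its range is refused whole. The fingers move at their own pace and stop on an object; the grip force is fixed at half the most. Time passes only in rows, so rows that repeat a pose let the fingers close. It gives the time, the measured TCP pose, the force, the opening and the grip force at its end, in the units of the state.
- bot.get_obs(): the state, without advancing time (a new reading comes with each control period).
- bot.camera(name): name is "scene" or "top"; returns the picture (480x640x3 uint8, red, green, blue); there is no depth.
- bot.get_calibration(name): a dict with "vfov" (degrees; the focal length in pixels is half the picture's height over the tangent of half this angle, whatever the lens; pixels are square), "cx", "cy" (the principal point, pixels), "origin" and "rotation" of the camera in the world. Camera axes: x right, y up, looking along -z (the intrinsics and any distortion apply to the point x, -y, -z); pixel columns grow to the right and rows downward; lengths in m; the calibration is good to about 2 mm. A picture is of the moment at which its call begins. get_calibration takes no time and is no camera call.
- bot.job_done(): hands the job in; it is judged then, once.
Trained networks look in the newest picture that a camera, given by its name, has taken for a name from the list of things; names that differ only in an ending like _2 or _b are one class to them, and where a whole thing is asked for, a point or a joint stands for the part that bears it (a point fixed in the world has none). Each returns a list of dicts, best first, with "score" (0 to 1); they miss things now and then, are a little off and sometimes report something else, mostly with a low value. They report only what shows in the picture. A call takes as long as a camera call. They do not tell look-alikes from the thing itself.
- bot.look_for(camera, thing): "extent" ([centre column, centre row, width, height] in pixels, round what is visible of it).
- bot.outline_of(camera, thing): "region" (480x640 bool, what is visible of it) and "extent" ([centre column, centre row, width, height] in pixels, round what is visible of it).
The state is a dict: "clock": time; "joint_pos": joint angles; "joint_vel": joint speeds; "tau": joint torques, N m; "eef_pos": TCP position; "tool_rot": TCP orientation; "ft_force": force on the tool from outside, world axes, zero at the start; "ft_torque": the same for the moment, N m; "grip_width": finger opening in m; "grasp_force": force on a finger pad.
Only numpy, scipy, OpenCV 4.12 (cv2) and the standard library are available. Lean on these libraries where they do the work, as an engineer would, in place of code of your own. Each camera call takes 0.05 s, during which the arm holds its last target. There are 200 camera calls.

TASK

We are weighing the opened spices for the stock count: take the round shaker tin with the domed top off the small railed shelf, lifting it straight up until it is clear of the wire front rail and only then drawing it straight out forward over that rail, without hitting the rail. Set it down gently, upright and in the middle of the scale's steel plate, and let go. Keep the tin upright all the way and leave the other goods on the shelf where they stand.

Things in the scene. Friction and masses are not known exactly. Their poses are not given: they have to be found in the camera images.
- tin_center (a point): the shaker tin: round, bare metal, no label, 58 mm diameter, 125 mm tall: straight side to 100 mm, then a 54 mm wide screw lid with a shallow holed dome; 0.3 to 0.6 kg. This point is its centre, 62.5 mm above its underside; z along its axis. It stands on the shelf's deck in one of three places side by side (about 120 mm apart), its centre 77 to 102 mm behind the front rail
- shelf: the small railed counter shelf, fixed: cream steel deck 260 mm deep (x), 400 mm wide (y), open in front, sheet-steel ends and back. Origin at the table under the deck's middle; +x to its back, -x to its front (where the front rail stands), z up. Deck top 100 mm, ends and back 163 mm above the table. Stands left or right, turned up to about 17 degrees; 50 mm high cartons lie on it at the back
- rail: the wire front rail, fixed along the front edge of the shelf's deck (a wire fence, 5 mm thick, running along the shelf's y for 384 mm). Origin at deck height at the middle of its length, 122 mm in front of (-x of) the shelf's origin; axes as the shelf's
- rail_top (a point): the middle of the rail's top edge, 65 mm above the deck and 165 mm above the table; axes as the shelf's (+x to the back of the shelf, y along the rail)
- plate_top (a point): the centre of the upper face of the scale's steel plate, 60 mm above the table; plate 170 mm (x) by 184 mm (y), flat, nothing stands above it; axes as the scale's (-x towards its display panel). The scale is fixed to the table, on the other side from the shelf
- plate (a joint): how far the scale's plate is pressed down, in m: 0 empty, sprung (3000 N/m, so about 1 to 2 mm under the tin), end stop at 0.010; more than 0.008 means the scale is overloaded
- can_center (a point): a round food can with a paper label, 73 mm diameter, 108 mm tall, flat top, standing on the shelf beside the tin; this point is its centre, 54 mm up. Leave it
- squaretin_center (a point): a square tin with a paper label, 60 x 60 mm, 108 mm to its shoulder, with a 42 mm round black cap, 122 mm in all, standing on the shelf beside the tin; this point is 61 mm up. Leave it
Not all that is in view belongs to the job. Leave any green or pink look-alike of the part that bears tin_center alone.

How it is judged:
On the way, in this order (a step that is already met when the one before it is completed fails the run):
1. the tin is lifted clear of the rail's top while it is still wholly behind the rail (z of tin_center in the frame of rail_top above 0.0625 m and x of tin_center in the frame of rail_top between 0.03 and 0.22 m and y of tin_center in the frame of rail_top between -0.2 and 0.2 m), for 0.05 s.
2. the tin is drawn forward above the rail, out between the shelf's two ends, until its centre has passed the rail (z of tin_center in the frame of rail_top above 0.06 m and x of tin_center in the frame of rail_top between -0.2 and -0.005 m and y of tin_center in the frame of rail_top between -0.23 and 0.23 m), for 0.02 s.
At the end, for the whole second after the job is handed in: The tin stands upright (within 0.08 rad) and at rest on the scale's plate, its centre within 45 mm of the plate's centre along each side, the plate pressed down by its weight; the can and the square tin are within 30 mm of where they stood (x of tin_center in the frame of plate_top between -0.045 and 0.045 m and y of tin_center in the frame of plate_top between -0.045 and 0.045 m and z of tin_center in the frame of plate_top between 0.058 and 0.067 m and angle between tin_center's own z axis and vertical below 0.08 rad and value of joint plate above 0.0004 m and distance of each of can_center, squaretin_center from where it was at the start of the episode below 0.03 m and linear speed of tin below 0.02 m/s); the robot touches nothing.
It fails at once if the tin hits or drags on the front rail (more than 8 N) (contact force between tin and rail above 8 N).
It fails at once if the tin is tipped more than 0.5 rad (angle between tin_center's own z axis and vertical above 0.5 rad).
It fails at once if the scale is overloaded or the tin dropped on it: plate pressed down more than 8 mm (value of joint plate above 0.008 m).
It fails at once if a neighbour on the shelf is pushed more than 40 mm or knocked over (distance of any of can_center, squaretin_center from where it was at the start of the episode above 0.04 m).
It also fails if it takes over 51 s, if anything falls off the work surface, if the arm or the gripper's body presses on something with over 40 N, if the wrist force passes 120 N, or if a joint passes its speed limit or range.

## Working session

There is one attempt and no reset: what is moved stays moved. The work goes in short steps, Python scripts to look and compute and a tool call to move; the robot and the scene stay as the last step left them, time stands still between calls to the robot, and variables do not carry over. Pictures are saved under pics/ and viewed, at most 10 in all, crops included, and the job is handed in when it is done.

Besides the shell and the picture viewer there is one more tool, called in YAML: its name, and indented under it one key for each argument. drive_tool: Moves the arm, as the interface text tells. Its arguments: {"type":"object","properties":{"rows":{"type":"array","items":{"type":"object","properties":{"dx":{"type":"number"},"dy":{"type":"number"},"dz":{"type":"number"},"wx":{"type":"number"},"wy":{"type":"number"},"wz":{"type":"number"},"hand":{"type":"number"}}}}},"required":["rows"]}

```bash
mkdir -p pics
python3 - <<'E'
from workcell import bot
import cv2,numpy as np
o=bot.get_obs();print(o['clock'],o['eef_pos'],o['tool_rot'])
for c in('scene','top'):
    im=bot.camera(c);cv2.imwrite(f'pics/{c}0.png',im[...,::-1])
    print(c,bot.get_calibration(c))
    for t in('tin_center','can_center','squaretin_center','plate_top','rail','shelf','plate'):
        try:print(t,[(round(d['score'],2),np.round(d['extent']).tolist()) for d in bot.look_for(c,t)][:4])
        except Exception as e:print(t,e)
E
```

```text
0.0 [ 0.12006464 -0.48475728  0.24142766] [ 9.92640884e-01  1.21091004e-01 -1.11236511e-04 -1.01610208e-03]
scene {'vfov': 53.258709961752096, 'cx': 310.9306110705606, 'cy': 242.3052812569891, 'origin': array([1.29129745, 0.14878368, 0.81064397]), 'rotation': array([0.26744376, 0.32320891, 0.71008761, 0.56549573])}
tin_center [(0.8, [355.0, 247.0, 30.0, 55.0]), (0.75, [275.0, 211.0, 24.0, 39.0]), (0.58, [263.0, 247.0, 35.0, 62.0]), (0.42, [410.0, 326.0, 108.0, 82.0])]
can_center [(0.71, [211.0, 237.0, 45.0, 58.0]), (0.63, [262.0, 248.0, 30.0, 61.0])]
squaretin_center [(0.76, [170.0, 213.0, 43.0, 61.0])]
plate_top [(0.58, [410.0, 327.0, 108.0, 87.0])]
rail [(0.63, [243.0, 216.0, 142.0, 68.0])]
shelf [(0.67, [206.0, 279.0, 232.0, 187.0])]
plate [(0.6, [407.0, 325.0, 106.0, 89.0])]
top {'vfov': 49.17400465983321, 'cx': 314.906643279482, 'cy': 244.370422384947, 'origin': array([ 0.40389809, -0.00361445,  1.07353767]), 'rotation': array([ 0.02142014, -0.03338327, -0.69691991,  0.71605124])}
tin_center [(0.83, [363.0, 184.0, 40.0, 45.0]), (0.73, [268.0, 280.0, 36.0, 30.0]), (0.59, [383.0, 328.0, 34.0, 36.0]), (0.59, [430.0, 196.0, 53.0, 50.0])]
can_center [(0.77, [431.0, 197.0, 54.0, 50.0])]
squaretin_center [(0.58, [499.0, 224.0, 56.0, 43.0])]
plate_top [(0.85, [195.0, 175.0, 114.0, 109.0])]
rail [(0.68, [413.0, 251.0, 216.0, 75.0])]
shelf [(0.79, [432.0, 188.0, 261.0, 214.0])]
plate [(0.65, [195.0, 177.0, 114.0, 112.0])]
```

View pics/top0.png

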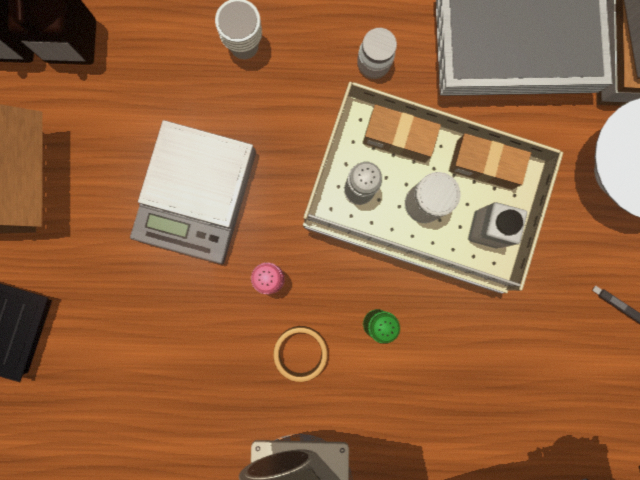

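View pics/scene0.png

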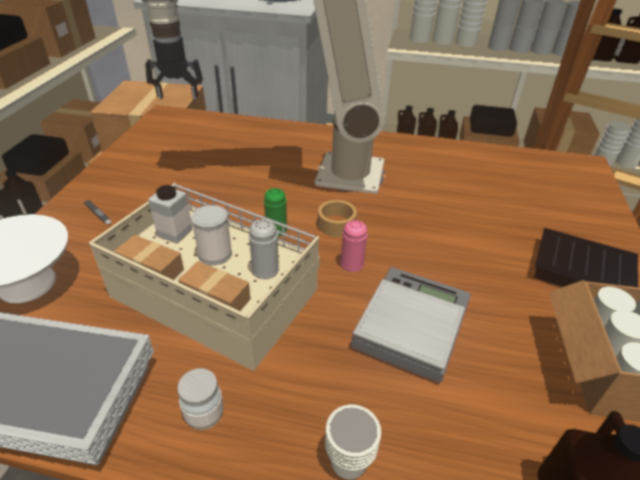

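The shaker-shaped candidates in the top view are the metal one at (365,180), the pink one at (268,280) and the green one at (383,328). Only the one at (365,180) (scene view 263,247) is bare metal, has a holed dome and stands on the shelf, in the left place beside the can (435,195) and square tin (500,224). The scale plate is at (197,175). I'll confirm with a crop and measure.

```bash
cat > h.py <<'E'
from workcell import bot
import numpy as np,cv2
from scipy.spatial.transform import Rotation as R
def cam(n):
    c=bot.get_calibration(n);return c,R.from_quat(c['rotation']).as_matrix(),240/np.tan(np.radians(c['vfov']/2))
def ray(n,px,z):
    c,M,f=cam(n);px=np.atleast_2d(px).astype(float)
    d=np.c_[(px[:,0]-c['cx'])/f,-(px[:,1]-c['cy'])/f,-np.ones(len(px))]@M.T
    return c['origin']+d*((z-c['origin'][2])/d[:,2])[:,None]
def proj(n,P):
    c,M,f=cam(n);p=(np.atleast_2d(P)-c['origin'])@M
    return np.c_[c['cx']-f*p[:,0]/p[:,2],c['cy']+f*p[:,1]/p[:,2]]
E
python3 - <<'E'
from h import *
a=cv2.imread('pics/top0.png');b=cv2.imread('pics/scene0.png')
cv2.imwrite('pics/crop.png',np.hstack([cv2.resize(a[80:300,300:570],None,fx=1.9,fy=1.9,interpolation=2)[:418],cv2.resize(b[190:300,210:280],None,fx=3.8,fy=3.8,interpolation=2)]))
for c in('top','scene'):
    bot.camera(c)
    for t in('tin_center','plate_top','rail'):
        for d in bot.outline_of(c,t)[:5]:
            m=d['region'].astype(np.uint8);k=max(cv2.findContours(m,0,2)[0],key=cv2.contourArea)
            r=cv2.boxPoints(cv2.minAreaRect(k))
            print(c,t,round(d['score'],2),np.round(d['extent']),r.round(1).tolist())
            if t=='plate_top':print(ray(c,r,.06).round(3).tolist(),ray(c,r.mean(0),.06).round(4))
E
```

```text
top tin_center 0.84 [268. 279.  35.  32.] [[251.0, 263.0], [283.0, 263.0], [283.0, 293.0], [251.0, 293.0]]
top tin_center 0.8 [383. 327.  37.  37.] [[356.6000061035156, 331.79998779296875], [370.6000061035156, 303.79998779296875], [405.0, 321.0], [391.0, 349.0]]
top tin_center 0.7 [362. 183.  39.  45.] [[338.5, 198.10000610351562], [353.79998779296875, 156.0], [386.29998779296875, 167.8000030517578], [371.0, 209.89999389648438]]
top plate_top 0.66 [195. 177. 114. 110.] [[136.3000030517578, 202.6999969482422], [159.39999389648438, 118.4000015258789], [253.10000610351562, 144.10000610351562], [229.89999389648438, 228.39999389648438]]
[[0.554, 0.329, 0.06], [0.722, 0.292, 0.06], [0.677, 0.107, 0.06], [0.509, 0.146, 0.06]] [[0.6151 0.2184 0.06  ]]
top rail 0.73 [413. 249. 215.  75.] [[306.3999938964844, 219.8000030517578], [308.79998779296875, 212.60000610351562], [518.7999877929688, 282.6000061035156], [516.4000244140625, 289.79998779296875]]
scene tin_center 0.85 [261. 247.  32.  56.] [[247.3000030517578, 219.39999389648438], [276.3999938964844, 218.39999389648438], [278.5, 278.6000061035156], [249.39999389648438, 279.5]]
scene tin_center 0.76 [354. 246.  24.  56.] [[337.1000061035156, 269.6000061035156], [343.20001220703125, 217.60000610351562], [368.1000061035156, 220.5], [362.0, 272.5]]
scene tin_center 0.69 [274. 210.  22.  37.] [[263.0, 188.0], [285.0, 188.0], [285.0, 224.0], [263.0, 224.0]]
scene plate_top 0.71 [409. 326. 108.  86.] [[351.3999938964844, 336.5], [374.1000061035156, 274.0], [465.6000061035156, 307.29998779296875], [442.8999938964844, 369.79998779296875]]
[[0.689, 0.107, 0.06], [0.502, 0.13, 0.06], [0.558, 0.329, 0.06], [0.726, 0.284, 0.06]] [[0.6252 0.2145 0.06  ]]
scene rail 0.86 [243. 222. 111.  51.] [[279.5, 232.5], [281.5, 230.5], [285.0, 234.0], [283.0, 236.0]]
```

View pics/crop.png

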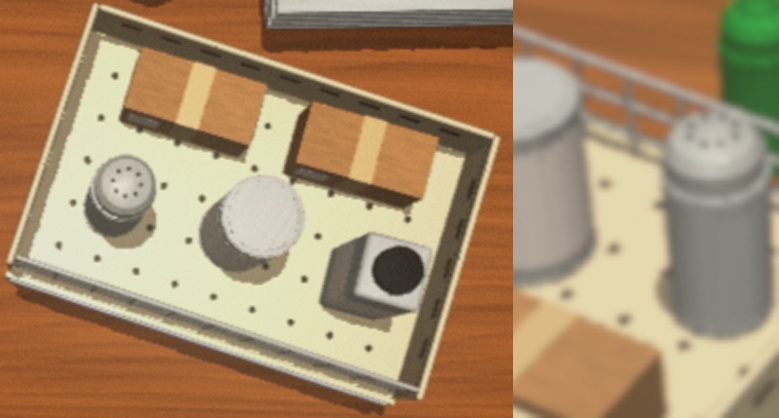

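The crop confirms it: bare metal, no label, holed dome. Next I'll fit the tin to its outlines in both views and get the shelf frame from its corners.

```bash
cat >> h.py <<'E'
def hull(n,x,y,z0,parts=((0,.029),(.1,.029),(.1,.027),(.115,.027),(.125,.012))):
    t=np.linspace(0,2*np.pi,40)
    P=np.vstack([np.c_[x+r*np.cos(t),y+r*np.sin(t),np.full(40,z0+h)] for h,r in parts])
    m=np.zeros((480,640),np.uint8);cv2.fillConvexPoly(m,cv2.convexHull((proj(n,P)*16).astype(np.int32)),1,shift=4);return m>0
def fit(masks,x0,z0):
    from scipy.optimize import minimize
    f=lambda p:-sum((hull(n,*p,z0)&m).sum()/(hull(n,*p,z0)|m).sum() for n,m in masks.items())
    r=minimize(f,x0,method='Nelder-Mead',options=dict(initial_simplex=[x0,np.add(x0,[.01,0]),np.add(x0,[0,.01])],xatol=2e-4));return r.x,r.fun
E
python3 - <<'E'
from h import *
ms={}
for c,p in(('top',(363,184)),('scene',(262,247))):
    bot.camera(c);ms[c]=min(bot.outline_of(c,'tin_center'),key=lambda d:np.hypot(*(np.array(d['extent'][:2])-p)))['region']
d=ray('top',[365.8,176.8],.223);print('dome top',d)
x0=d[0,:2]
for s in(('top',),('scene',),('top','scene')):print(s,fit({n:ms[n] for n in s},x0,.1))
C=ray('top',[[351,82.6],[562,151],[521,288],[306.3,217.9]],.163);print(C.round(4),[np.linalg.norm(C[i]-C[i-1]).round(3) for i in range(4)])
u=C[0]-C[1]+C[3]-C[2];u/=np.linalg.norm(u);print('yaw(y axis)',np.degrees(np.arctan2(-u[0],u[1])),'ctr',C.mean(0))
print('rail',ray('top',[[307.6,216.2],[517.6,286.2]],.165))
E
```

```text
dome top [[ 0.58400315 -0.09794987  0.223     ]]
('top',) (array([ 0.58444612, -0.09769627]), np.float64(-0.920951650038373))
('scene',) (array([ 0.58466477, -0.10034733]), np.float64(-0.944954128440367))
('top', 'scene') (array([ 0.58450412, -0.09928758]), np.float64(-1.8623841909526084))
[[ 0.7664 -0.0749  0.163 ]
 [ 0.6538 -0.4537  0.163 ]
 [ 0.4086 -0.3792  0.163 ]
 [ 0.5208 -0.0018  0.163 ]] [np.float64(0.256), np.float64(0.395), np.float64(0.256), np.float64(0.394)]
yaw(y axis) -16.55676083438601 ctr [ 0.58738969 -0.22739728  0.163     ]
rail [[ 0.52359894 -0.00402163  0.165     ]
 [ 0.41153953 -0.37238652  0.165     ]]
```

The tin is at (0.5845, -0.099). That puts it 82 mm behind the rail and 122 mm left of the shelf's middle, which agrees with the description. Next move: up, then over it.

drive_tool:
  rows:
    - {"dz": -1.2, "hand": 85}
    - {"dz": -1.2, "hand": 85}
    - {"dx": 10.87, "dy": -5.26, "dz": -1.2, "wz": 6.1, "hand": 85}
    - {"dx": 10.87, "dy": -5.26, "dz": -1.2, "wz": 6.1, "hand": 85}
    - {"dx": 10.87, "dy": -5.26, "dz": -1.2, "wz": 6.1, "hand": 85}
    - {"dx": 10.87, "dy": -5.26, "dz": -1.2, "wz": 6.1, "hand": 85}
    - {"dx": 10.87, "dy": -5.26, "dz": -1.2, "wz": 6.1, "hand": 85}
    - {"dx": 10.87, "dy": -5.26, "dz": -1.2, "wz": 6.1, "hand": 85}
    - {"dx": 10.87, "dy": -5.26, "dz": -1.2, "wz": 6.1, "hand": 85}
    - {"dx": 10.87, "dy": -5.26, "dz": -1.2, "wz": 6.1, "hand": 85}
    - {"dx": 10.87, "dy": -5.26, "dz": -1.2, "wz": 6.1, "hand": 85}
    - {"dx": 10.87, "dy": -5.26, "dz": -1.2, "wz": 6.1, "hand": 85}
    - {"dx": 10.87, "dy": -5.26, "dz": -1.2, "wz": 6.1, "hand": 85}
    - {"dx": 10.87, "dy": -5.26, "dz": -1.2, "wz": 6.1, "hand": 85}
    - {"dx": 10.87, "dy": -5.26, "dz": -1.2, "wz": 6.1, "hand": 85}
    - {"dx": 10.87, "dy": -5.26, "dz": -1.2, "wz": 6.1, "hand": 85}
    - {"dx": 10.87, "dy": -5.26, "dz": -1.2, "wz": 6.1, "hand": 85}
    - {"dx": 10.87, "dy": -5.26, "dz": -1.2, "wz": 6.1, "hand": 85}
    - {"dx": 10.87, "dy": -5.26, "dz": -1.2, "wz": 6.1, "hand": 85}
    - {"dx": 10.87, "dy": -5.26, "dz": -1.2, "wz": 6.1, "hand": 85}

```text
invalid input at $.rows[0]: expected keys dx, dy, dz, wx, wy, wz, hand
```

```bash
cat >> h.py <<'E'
def st():
    o=bot.get_obs();M=R.from_quat(o['tool_rot']).as_matrix();print(o['clock'],o['eef_pos'].round(4),'x',M[:,0].round(3),'z',M[:,2].round(4),o['grip_width'],o['grasp_force'],o['ft_force'].round(1));return o,M
def to(P):
    o,M=st();print('d',(M.T@(np.array(P)-o['eef_pos'])/.05).round(3))
E
python3 -c "
from h import *
to([.5845,-.099,.175])"
```

```text
1.4 [ 0.1202 -0.4854  0.2423] x [ 0.971  0.24  -0.   ] z [ 0. -0. -1.] 0.08514031927206464 0.0 [ 0.5 -0.1  0.1]
d [10.871 -5.268  1.346]
```

drive_tool:
  rows:
    - {"dx": 0, "dy": 0, "dz": -1.2, "wx": 0, "wy": 0, "wz": 0, "hand": 85}
    - {"dx": 0, "dy": 0, "dz": -1.2, "wx": 0, "wy": 0, "wz": 0, "hand": 85}
    - {"dx": 10.87, "dy": -5.26, "dz": -1.2, "wx": 0, "wy": 0, "wz": 6.1, "hand": 85}
    - {"dx": 10.87, "dy": -5.26, "dz": -1.2, "wx": 0, "wy": 0, "wz": 6.1, "hand": 85}
    - {"dx": 10.87, "dy": -5.26, "dz": -1.2, "wx": 0, "wy": 0, "wz": 6.1, "hand": 85}
    - {"dx": 10.87, "dy": -5.26, "dz": -1.2, "wx": 0, "wy": 0, "wz": 6.1, "hand": 85}
    - {"dx": 10.87, "dy": -5.26, "dz": -1.2, "wx": 0, "wy": 0, "wz": 6.1, "hand": 85}
    - {"dx": 10.87, "dy": -5.26, "dz": -1.2, "wx": 0, "wy": 0, "wz": 6.1, "hand": 85}
    - {"dx": 10.87, "dy": -5.26, "dz": -1.2, "wx": 0, "wy": 0, "wz": 6.1, "hand": 85}
    - {"dx": 10.87, "dy": -5.26, "dz": -1.2, "wx": 0, "wy": 0, "wz": 6.1, "hand": 85}
    - {"dx": 10.87, "dy": -5.26, "dz": -1.2, "wx": 0, "wy": 0, "wz": 6.1, "hand": 85}
    - {"dx": 10.87, "dy": -5.26, "dz": -1.2, "wx": 0, "wy": 0, "wz": 6.1, "hand": 85}
    - {"dx": 10.87, "dy": -5.26, "dz": -1.2, "wx": 0, "wy": 0, "wz": 6.1, "hand": 85}
    - {"dx": 10.87, "dy": -5.26, "dz": -1.2, "wx": 0, "wy": 0, "wz": 6.1, "hand": 85}
    - {"dx": 10.87, "dy": -5.26, "dz": -1.2, "wx": 0, "wy": 0, "wz": 6.1, "hand": 85}
    - {"dx": 10.87, "dy": -5.26, "dz": -1.2, "wx": 0, "wy": 0, "wz": 6.1, "hand": 85}
    - {"dx": 10.87, "dy": -5.26, "dz": -1.2, "wx": 0, "wy": 0, "wz": 6.1, "hand": 85}
    - {"dx": 10.87, "dy": -5.26, "dz": -1.2, "wx": 0, "wy": 0, "wz": 6.1, "hand": 85}

```text
clock: 3.2
eef_pos: [0.5762, -0.1316, 0.3025]
tool_rot: [0.993, -0.118, 0.001, -0.013]
ft_force: [0.2, 0.6, -0.5]
grip_width: 0.0851
grasp_force: 0.0
```

```bash
python3 -c "
from h import *
to([.5845,-.099,.175])"
```

```text
3.2 [ 0.5762 -0.1316  0.3025] x [ 0.972 -0.234 -0.001] z [ 0.0053  0.0252 -0.9997] 0.08511432699554186 0.0 [ 0.2  0.6 -0.5]
d [ 0.01  -0.607  2.567]
```

drive_tool:
  rows:
    - {"dx": 0, "dy": -0.6, "dz": 0, "wx": 0, "wy": 0, "wz": 0, "hand": 85}
    - {"dx": 0, "dy": -0.6, "dz": 0, "wx": 0, "wy": 0, "wz": 0, "hand": 85}
    - {"dx": 0, "dy": -0.6, "dz": 0, "wx": 0, "wy": 0, "wz": 0, "hand": 85}
    - {"dx": 0, "dy": -0.6, "dz": 0, "wx": 0, "wy": 0, "wz": 0, "hand": 85}

```text
clock: 3.6
eef_pos: [0.5808, -0.1153, 0.3034]
tool_rot: [0.994, -0.106, 0.002, -0.018]
ft_force: [0.7, -0.4, 0.2]
grip_width: 0.085
grasp_force: 0.0
```

```bash
python3 -c "
from h import *
to([.5845,-.099,.175])"
```

```text
3.6 [ 0.5808 -0.1153  0.3034] x [ 0.977 -0.212 -0.   ] z [ 0.0073  0.0359 -0.9993] 0.08503370877224764 0.0 [ 0.7 -0.4  0.2]
d [ 0.005 -0.241  2.578]
```

```bash
python3 -c "
from workcell import bot
o=bot.get_obs();print(o['joint_pos'].round(3),o['joint_vel'].round(3))"
```

```text
[-0.214  0.419  0.413  1.566  0.037  3.141] [-0.005  0.006  0.002  0.     0.001 -0.001]
```

Joint 6 had reached its limit. I'll turn the other way so the fingers close roughly front to back.

```bash
cat >> h.py <<'E'
def turn(ang):
    o,M=st();a=np.radians(ang);y=np.array([np.cos(a),np.sin(a),0]);z=np.array([0,0,-1.]);D=np.c_[np.cross(y,z),y,z]
    print('w',(R.from_matrix(M.T@D).as_rotvec(True)/5).round(3))
E
python3 -c "
from h import *
turn(-22);to([.5845,-.099,.30])"
```

```text
3.6 [ 0.5808 -0.1153  0.3034] x [ 0.977 -0.212 -0.   ] z [ 0.0073  0.0359 -0.9993] 0.08503370877224764 0.0 [ 0.7 -0.4  0.2]
w [ -0.352  -0.29  -16.041]
3.6 [ 0.5808 -0.1153  0.3034] x [ 0.977 -0.212 -0.   ] z [ 0.0073  0.0359 -0.9993] 0.08503370877224764 0.0 [ 0.7 -0.4  0.2]
d [ 0.004 -0.332  0.08 ]
```

drive_tool:
  rows:
    - {"dx": 0, "dy": -0.33, "dz": 0.08, "wx": -0.35, "wy": -0.29, "wz": -16.04, "hand": 85}
    - {"dx": 0, "dy": -0.33, "dz": 0.08, "wx": -0.35, "wy": -0.29, "wz": -16.04, "hand": 85}
    - {"dx": 0, "dy": -0.33, "dz": 0.08, "wx": -0.35, "wy": -0.29, "wz": -16.04, "hand": 85}
    - {"dx": 0, "dy": -0.33, "dz": 0.08, "wx": -0.35, "wy": -0.29, "wz": -16.04, "hand": 85}
    - {"dx": 0, "dy": -0.33, "dz": 0.08, "wx": -0.35, "wy": -0.29, "wz": -16.04, "hand": 85}
    - {"dx": 0, "dy": -0.33, "dz": 0.08, "wx": -0.35, "wy": -0.29, "wz": -16.04, "hand": 85}
    - {"dx": 0, "dy": -0.33, "dz": 0.08, "wx": -0.35, "wy": -0.29, "wz": -16.04, "hand": 85}
    - {"dx": 0, "dy": -0.33, "dz": 0.08, "wx": -0.35, "wy": -0.29, "wz": -16.04, "hand": 85}
    - {"dx": 0, "dy": -0.33, "dz": 0.08, "wx": -0.35, "wy": -0.29, "wz": -16.04, "hand": 85}
    - {"dx": 0, "dy": -0.33, "dz": 0.08, "wx": -0.35, "wy": -0.29, "wz": -16.04, "hand": 85}
    - {"dx": 0, "dy": -0.33, "dz": 0.08, "wx": -0.35, "wy": -0.29, "wz": -16.04, "hand": 85}
    - {"dx": 0, "dy": -0.33, "dz": 0.08, "wx": -0.35, "wy": -0.29, "wz": -16.04, "hand": 85}
    - {"dx": 0, "dy": -0.33, "dz": 0.08, "wx": -0.35, "wy": -0.29, "wz": -16.04, "hand": 85}

```text
clock: 4.9
eef_pos: [0.5845, -0.0991, 0.2997]
tool_rot: [0.829, 0.559, -0.0, -0.0]
ft_force: [-0.9, -0.1, -0.2]
grip_width: 0.0852
grasp_force: 0.0
```

```bash
python3 -c "
from h import *
turn(-22);to([.5845,-.099,.175])"
```

```text
4.9 [ 0.5845 -0.0991  0.2997] x [0.375 0.927 0.   ] z [-3.e-04  4.e-04 -1.e+00] 0.0851744833682254 0.0 [-0.9 -0.1 -0.2]
w [-0.006 -0.003 -0.01 ]
4.9 [ 0.5845 -0.0991  0.2997] x [0.375 0.927 0.   ] z [-3.e-04  4.e-04 -1.e+00] 0.0851744833682254 0.0 [-0.9 -0.1 -0.2]
d [1.000e-03 1.000e-03 2.495e+00]
```

drive_tool:
  rows:
    - {"dx": 0, "dy": 0, "dz": 0.5, "wx": 0, "wy": 0, "wz": 0, "hand": 85}
    - {"dx": 0, "dy": 0, "dz": 1.0, "wx": 0, "wy": 0, "wz": 0, "hand": 85}
    - {"dx": 0, "dy": 0, "dz": 1.4, "wx": 0, "wy": 0, "wz": 0, "hand": 85}
    - {"dx": 0, "dy": 0, "dz": 1.7, "wx": 0, "wy": 0, "wz": 0, "hand": 85}
    - {"dx": 0, "dy": 0, "dz": 2.0, "wx": 0, "wy": 0, "wz": 0, "hand": 85}
    - {"dx": 0, "dy": 0, "dz": 2.25, "wx": 0, "wy": 0, "wz": 0, "hand": 85}
    - {"dx": 0, "dy": 0, "dz": 2.48, "wx": 0, "wy": 0, "wz": 0, "hand": 85}
    - {"dx": 0, "dy": 0, "dz": 2.48, "wx": 0, "wy": 0, "wz": 0, "hand": 85}
    - {"dx": 0, "dy": 0, "dz": 2.48, "wx": 0, "wy": 0, "wz": 0, "hand": 85}

```text
clock: 5.8
eef_pos: [0.5845, -0.099, 0.1759]
tool_rot: [0.829, 0.559, -0.0, -0.0]
ft_force: [0.5, -0.1, -0.1]
grip_width: 0.0851
grasp_force: 0.0
```

drive_tool:
  rows:
    - {"dx": 0, "dy": 0, "dz": 0, "wx": 0, "wy": 0, "wz": 0, "hand": 62}
    - {"dx": 0, "dy": 0, "dz": 0, "wx": 0, "wy": 0, "wz": 0, "hand": 60}
    - {"dx": 0, "dy": 0, "dz": 0, "wx": 0, "wy": 0, "wz": 0, "hand": 50}
    - {"dx": 0, "dy": 0, "dz": 0, "wx": 0, "wy": 0, "wz": 0, "hand": 45}
    - {"dx": 0, "dy": 0, "dz": 0, "wx": 0, "wy": 0, "wz": 0, "hand": 45}
    - {"dx": 0, "dy": 0, "dz": 0, "wx": 0, "wy": 0, "wz": 0, "hand": 45}
    - {"dx": 0, "dy": 0, "dz": 0, "wx": 0, "wy": 0, "wz": 0, "hand": 45}
    - {"dx": 0, "dy": 0, "dz": 0, "wx": 0, "wy": 0, "wz": 0, "hand": 45}

```text
clock: 6.6
eef_pos: [0.5854, -0.0991, 0.177]
tool_rot: [0.829, 0.559, 0.001, 0.001]
ft_force: [1.4, 0.1, 5.8]
grip_width: 0.0562
grasp_force: 65.3
```

Run:
```python
from h import *
st()
a,b=bot.camera('top'),bot.camera('scene')
cv2.imwrite('pics/grasp.png',np.hstack([cv2.resize(a[80:300,270:470],None,fx=2,fy=2),cv2.resize(b[150:300,180:330],(400,440))[:440]])[...,::-1])
```

```text
6.6 [ 0.5854 -0.0991  0.177 ] x [0.375 0.927 0.001] z [ 0.0025 -0.     -1.    ] 0.056249451956605766 65.33483301987872 [1.4 0.1 5.8]
```

View pics/grasp.png

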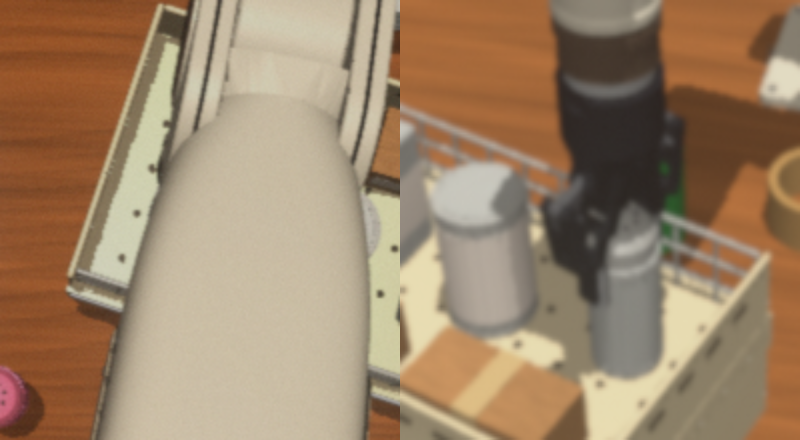

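Picture: the fingers hold the tin under its lid (right half, about 625,250), and the can beside it is untouched. Lift 100 mm straight up.

drive_tool:
  rows:
    - {"dx": 0, "dy": 0, "dz": -0.1, "wx": 0, "wy": 0, "wz": 0, "hand": 45}
    - {"dx": 0, "dy": 0, "dz": -0.3, "wx": 0, "wy": 0, "wz": 0, "hand": 45}
    - {"dx": 0, "dy": 0, "dz": -0.6, "wx": 0, "wy": 0, "wz": 0, "hand": 45}
    - {"dx": 0, "dy": 0, "dz": -0.9, "wx": 0, "wy": 0, "wz": 0, "hand": 45}
    - {"dx": 0, "dy": 0, "dz": -1.2, "wx": 0, "wy": 0, "wz": 0, "hand": 45}
    - {"dx": 0, "dy": 0, "dz": -1.5, "wx": 0, "wy": 0, "wz": 0, "hand": 45}
    - {"dx": 0, "dy": 0, "dz": -1.8, "wx": 0, "wy": 0, "wz": 0, "hand": 45}
    - {"dx": 0, "dy": 0, "dz": -2.0, "wx": 0, "wy": 0, "wz": 0, "hand": 45}
    - {"dx": 0, "dy": 0, "dz": -2.1, "wx": 0, "wy": 0, "wz": 0, "hand": 45}
    - {"dx": 0, "dy": 0, "dz": -2.1, "wx": 0, "wy": 0, "wz": 0, "hand": 45}
    - {"dx": 0, "dy": 0, "dz": -2.1, "wx": 0, "wy": 0, "wz": 0, "hand": 45}

```text
clock: 7.8
eef_pos: [0.5841, -0.0989, 0.2798]
tool_rot: [0.829, 0.559, -0.001, -0.001]
ft_force: [0.0, -0.3, -5.6]
grip_width: 0.0564
grasp_force: 64.8
```

Run:
```python
from h import *
o,M=st();turn(-22)
to(o['eef_pos']+.17*np.array([-.9585,.285,0]))
a,b=bot.camera('top'),bot.camera('scene')
cv2.imwrite('pics/lift.png',cv2.resize(b[90:330,130:370],(600,600))[...,::-1])
```

```text
7.8 [ 0.5841 -0.0989  0.2798] x [ 0.374  0.927 -0.   ] z [-2.e-03  7.e-04 -1.e+00] 0.0563654428927733 64.79630369693041 [ 0.  -0.3 -5.6]
7.8 [ 0.5841 -0.0989  0.2798] x [ 0.374  0.927 -0.   ] z [-2.e-03  7.e-04 -1.e+00] 0.0563654428927733 64.79630369693041 [ 0.  -0.3 -5.6]
w [-0.025  0.001  0.001]
7.8 [ 0.5841 -0.0989  0.2798] x [ 0.374  0.927 -0.   ] z [-2.e-03  7.e-04 -1.e+00] 0.0563654428927733 64.79630369693041 [ 0.  -0.3 -5.6]
d [-0.322 -3.385  0.007]
```

View pics/lift.png

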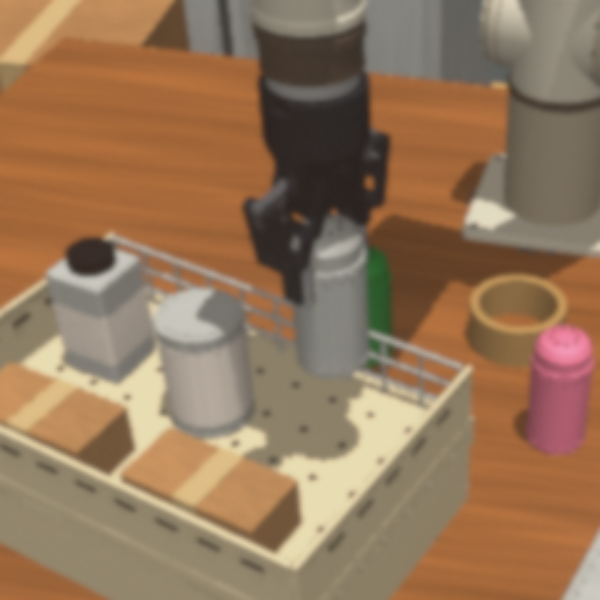

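It is lifted level, weight about 5.7 N, with its underside near z = 0.204, against a rail top at 0.165. Draw straight out forward 170 mm.

drive_tool:
  rows:
    - {"dx": -0.02, "dy": -0.2, "dz": 0, "wx": 0, "wy": 0, "wz": 0, "hand": 45}
    - {"dx": -0.05, "dy": -0.5, "dz": 0, "wx": 0, "wy": 0, "wz": 0, "hand": 45}
    - {"dx": -0.09, "dy": -0.9, "dz": 0, "wx": 0, "wy": 0, "wz": 0, "hand": 45}
    - {"dx": -0.13, "dy": -1.35, "dz": 0, "wx": 0, "wy": 0, "wz": 0, "hand": 45}
    - {"dx": -0.17, "dy": -1.8, "dz": 0, "wx": 0, "wy": 0, "wz": 0, "hand": 45}
    - {"dx": -0.21, "dy": -2.25, "dz": 0, "wx": 0, "wy": 0, "wz": 0, "hand": 45}
    - {"dx": -0.26, "dy": -2.7, "dz": 0, "wx": 0, "wy": 0, "wz": 0, "hand": 45}
    - {"dx": -0.3, "dy": -3.1, "dz": 0, "wx": 0, "wy": 0, "wz": 0, "hand": 45}
    - {"dx": -0.32, "dy": -3.38, "dz": 0, "wx": 0, "wy": 0, "wz": 0, "hand": 45}
    - {"dx": -0.32, "dy": -3.38, "dz": 0, "wx": 0, "wy": 0, "wz": 0, "hand": 45}
    - {"dx": -0.32, "dy": -3.38, "dz": 0, "wx": 0, "wy": 0, "wz": 0, "hand": 45}

```text
clock: 9.0
eef_pos: [0.422, -0.0506, 0.2809]
tool_rot: [0.829, 0.559, 0.0, 0.0]
ft_force: [0.0, 0.3, -5.1]
grip_width: 0.0563
grasp_force: 65.3
```

Run:
```python
from h import *
turn(-22);to([.617,.216,.28])
bot.camera('top');
for d in bot.outline_of('top','plate_top')[:1]:
    k=max(cv2.findContours(d['region'].astype(np.uint8),0,2)[0],key=cv2.contourArea);r=cv2.boxPoints(cv2.minAreaRect(k));print(d['score'],ray('top',r,.06).mean(0))
print('picked plate corners',ray('top',[[165,122],[254,145],[229,229],[140,203]],.06).mean(0))
```

```text
9.0 [ 0.422  -0.0506  0.2809] x [0.374 0.927 0.   ] z [ 5.e-04  2.e-04 -1.e+00] 0.05632109945683699 65.30833468073979 [ 0.   0.3 -5.1]
w [ 0.005 -0.005  0.002]
9.0 [ 0.422  -0.0506  0.2809] x [0.374 0.927 0.   ] z [ 5.e-04  2.e-04 -1.e+00] 0.05632109945683699 65.30833468073979 [ 0.   0.3 -5.1]
d [6.404 1.621 0.021]
0.96 [0.61569383 0.21777625 0.06      ]
picked plate corners [0.61317903 0.21368079 0.06      ]
```

drive_tool:
  rows:
    - {"dx": 0.2, "dy": 0.05, "dz": 0, "wx": 0, "wy": 0, "wz": 0, "hand": 45}
    - {"dx": 0.6, "dy": 0.15, "dz": 0, "wx": 0, "wy": 0, "wz": 0, "hand": 45}
    - {"dx": 1.2, "dy": 0.3, "dz": 0, "wx": 0, "wy": 0, "wz": 0, "hand": 45}
    - {"dx": 1.8, "dy": 0.45, "dz": 0, "wx": 0, "wy": 0, "wz": 0, "hand": 45}
    - {"dx": 2.4, "dy": 0.6, "dz": 0, "wx": 0, "wy": 0, "wz": 0, "hand": 45}
    - {"dx": 3.0, "dy": 0.75, "dz": 0, "wx": 0, "wy": 0, "wz": 0, "hand": 45}
    - {"dx": 3.6, "dy": 0.9, "dz": 0, "wx": 0, "wy": 0, "wz": 0, "hand": 45}
    - {"dx": 4.2, "dy": 1.05, "dz": 0, "wx": 0, "wy": 0, "wz": 0, "hand": 45}
    - {"dx": 4.8, "dy": 1.2, "dz": 0, "wx": 0, "wy": 0, "wz": 0, "hand": 45}
    - {"dx": 5.4, "dy": 1.35, "dz": 0, "wx": 0, "wy": 0, "wz": 0, "hand": 45}
    - {"dx": 5.9, "dy": 1.48, "dz": 0, "wx": 0, "wy": 0, "wz": 0, "hand": 45}
    - {"dx": 6.25, "dy": 1.56, "dz": 0, "wx": 0, "wy": 0, "wz": 0, "hand": 45}
    - {"dx": 6.4, "dy": 1.6, "dz": 0, "wx": 0, "wy": 0, "wz": 0, "hand": 45}
    - {"dx": 6.4, "dy": 1.6, "dz": 0, "wx": 0, "wy": 0, "wz": 0, "hand": 45}
    - {"dx": 6.4, "dy": 1.6, "dz": 0, "wx": 0, "wy": 0, "wz": 0, "hand": 45}

```text
clock: 10.6
eef_pos: [0.6156, 0.2159, 0.2802]
tool_rot: [0.829, 0.559, -0.001, -0.0]
ft_force: [-1.0, -0.2, -4.8]
grip_width: 0.0563
grasp_force: 65.3
```

Run:
```python
from h import *
turn(-22);to([.616,.216,.137])
b=bot.camera('scene')
cv2.imwrite('pics/over.png',cv2.resize(b[150:400,290:540],(600,600))[...,::-1])
```

```text
10.6 [0.6156 0.2159 0.2802] x [ 0.375  0.927 -0.001] z [-1.7e-03 -4.0e-04 -1.0e+00] 0.056278726488814594 65.30312102520838 [-1.  -0.2 -4.8]
w [-0.017  0.012 -0.002]
10.6 [0.6156 0.2159 0.2802] x [ 0.375  0.927 -0.001] z [-1.7e-03 -4.0e-04 -1.0e+00] 0.056278726488814594 65.30312102520838 [-1.  -0.2 -4.8]
d [0.008 0.011 2.863]
```

View pics/over.png

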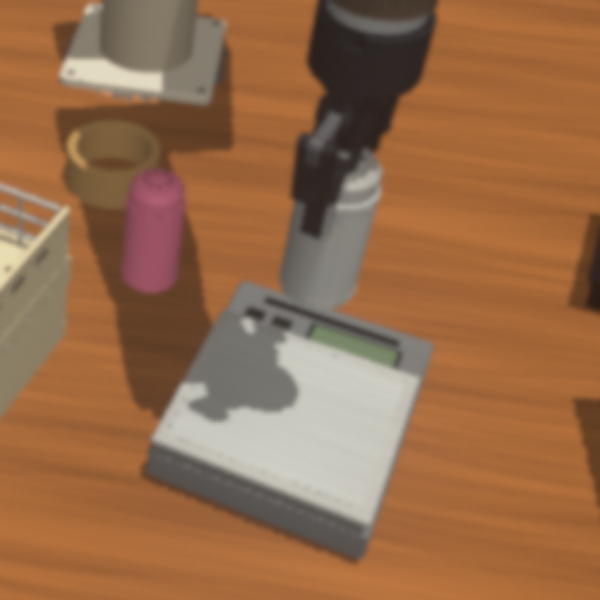

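The tin hangs upright over the scale, whose plate is clear. Lower quickly to about 9 mm above the plate, then slowly.

drive_tool:
  rows:
    - {"dx": 0, "dy": 0, "dz": 0.2, "wx": 0, "wy": 0, "wz": 0, "hand": 45}
    - {"dx": 0, "dy": 0, "dz": 0.6, "wx": 0, "wy": 0, "wz": 0, "hand": 45}
    - {"dx": 0, "dy": 0, "dz": 1.0, "wx": 0, "wy": 0, "wz": 0, "hand": 45}
    - {"dx": 0, "dy": 0, "dz": 1.4, "wx": 0, "wy": 0, "wz": 0, "hand": 45}
    - {"dx": 0, "dy": 0, "dz": 1.8, "wx": 0, "wy": 0, "wz": 0, "hand": 45}
    - {"dx": 0, "dy": 0, "dz": 2.15, "wx": 0, "wy": 0, "wz": 0, "hand": 45}
    - {"dx": 0, "dy": 0, "dz": 2.4, "wx": 0, "wy": 0, "wz": 0, "hand": 45}
    - {"dx": 0, "dy": 0, "dz": 2.58, "wx": 0, "wy": 0, "wz": 0, "hand": 45}
    - {"dx": 0, "dy": 0, "dz": 2.68, "wx": 0, "wy": 0, "wz": 0, "hand": 45}
    - {"dx": 0, "dy": 0, "dz": 2.7, "wx": 0, "wy": 0, "wz": 0, "hand": 45}
    - {"dx": 0, "dy": 0, "dz": 2.7, "wx": 0, "wy": 0, "wz": 0, "hand": 45}
    - {"dx": 0, "dy": 0, "dz": 2.7, "wx": 0, "wy": 0, "wz": 0, "hand": 45}

```text
clock: 11.85
eef_pos: [0.6164, 0.2165, 0.1468]
tool_rot: [0.829, 0.559, 0.001, -0.0]
ft_force: [0.8, 0.4, -4.9]
grip_width: 0.0564
grasp_force: 65.3
```

drive_tool:
  rows:
    - {"dx": 0, "dy": 0, "dz": 0.03, "wx": 0, "wy": 0, "wz": 0, "hand": 45}
    - {"dx": 0, "dy": 0, "dz": 0.06, "wx": 0, "wy": 0, "wz": 0, "hand": 45}
    - {"dx": 0, "dy": 0, "dz": 0.09, "wx": 0, "wy": 0, "wz": 0, "hand": 45}
    - {"dx": 0, "dy": 0, "dz": 0.12, "wx": 0, "wy": 0, "wz": 0, "hand": 45}
    - {"dx": 0, "dy": 0, "dz": 0.12, "wx": 0, "wy": 0, "wz": 0, "hand": 45}
    - {"dx": 0, "dy": 0, "dz": 0.12, "wx": 0, "wy": 0, "wz": 0, "hand": 45}

```text
clock: 12.45
eef_pos: [0.6157, 0.2163, 0.1397]
tool_rot: [0.829, 0.559, -0.0, -0.0]
ft_force: [0.0, -0.8, -4.8]
grip_width: 0.0559
grasp_force: 65.3
```

drive_tool:
  rows:
    - {"dx": 0, "dy": 0, "dz": 0.02, "wx": 0, "wy": 0, "wz": 0, "hand": 45}
    - {"dx": 0, "dy": 0, "dz": 0.04, "wx": 0, "wy": 0, "wz": 0, "hand": 45}
    - {"dx": 0, "dy": 0, "dz": 0.06, "wx": 0, "wy": 0, "wz": 0, "hand": 45}
    - {"dx": 0, "dy": 0, "dz": 0.06, "wx": 0, "wy": 0, "wz": 0, "hand": 45}
    - {"dx": 0, "dy": 0, "dz": 0.06, "wx": 0, "wy": 0, "wz": 0, "hand": 45}

```text
clock: 12.95
eef_pos: [0.6158, 0.2163, 0.1369]
tool_rot: [0.829, 0.559, -0.0, -0.0]
ft_force: [1.0, 0.3, -3.7]
grip_width: 0.0565
grasp_force: 65.4
```

Contact is just beginning.

drive_tool:
  rows:
    - {"dx": 0, "dy": 0, "dz": 0.02, "wx": 0, "wy": 0, "wz": 0, "hand": 45}
    - {"dx": 0, "dy": 0, "dz": 0.03, "wx": 0, "wy": 0, "wz": 0, "hand": 45}
    - {"dx": 0, "dy": 0, "dz": 0.03, "wx": 0, "wy": 0, "wz": 0, "hand": 45}
    - {"dx": 0, "dy": 0, "dz": 0.03, "wx": 0, "wy": 0, "wz": 0, "hand": 45}

```text
clock: 13.35
eef_pos: [0.6158, 0.2163, 0.1358]
tool_rot: [0.829, 0.559, 0.0, -0.0]
ft_force: [-1.3, -0.5, -1.5]
grip_width: 0.0564
grasp_force: 65.7
```

drive_tool:
  rows:
    - {"dx": 0, "dy": 0, "dz": 0.01, "wx": 0, "wy": 0, "wz": 0, "hand": 45}
    - {"dx": 0, "dy": 0, "dz": 0.01, "wx": 0, "wy": 0, "wz": 0, "hand": 45}
    - {"dx": 0, "dy": 0, "dz": 0.01, "wx": 0, "wy": 0, "wz": 0, "hand": 56}
    - {"dx": 0, "dy": 0, "dz": 0.01, "wx": 0, "wy": 0, "wz": 0, "hand": 59}
    - {"dx": 0, "dy": 0, "dz": 0.01, "wx": 0, "wy": 0, "wz": 0, "hand": 62}
    - {"dx": 0, "dy": 0, "dz": 0.01, "wx": 0, "wy": 0, "wz": 0, "hand": 66}
    - {"dx": 0, "dy": 0, "dz": 0.01, "wx": 0, "wy": 0, "wz": 0, "hand": 72}
    - {"dx": 0, "dy": 0, "dz": 0.01, "wx": 0, "wy": 0, "wz": 0, "hand": 80}
    - {"dx": 0, "dy": 0, "dz": 0.01, "wx": 0, "wy": 0, "wz": 0, "hand": 85}
    - {"dx": 0, "dy": 0, "dz": 0.01, "wx": 0, "wy": 0, "wz": 0, "hand": 85}
    - {"dx": 0, "dy": 0, "dz": 0.01, "wx": 0, "wy": 0, "wz": 0, "hand": 85}

```text
clock: 14.45
eef_pos: [0.6158, 0.2163, 0.1348]
tool_rot: [0.829, 0.559, -0.0, -0.0]
ft_force: [-0.1, -1.0, 0.3]
grip_width: 0.0851
grasp_force: 0.0
```

drive_tool:
  rows:
    - {"dx": 0, "dy": 0, "dz": -0.2, "wx": 0, "wy": 0, "wz": 0, "hand": 85}
    - {"dx": 0, "dy": 0, "dz": -0.5, "wx": 0, "wy": 0, "wz": 0, "hand": 85}
    - {"dx": 0, "dy": 0, "dz": -0.9, "wx": 0, "wy": 0, "wz": 0, "hand": 85}
    - {"dx": 0, "dy": 0, "dz": -1.4, "wx": 0, "wy": 0, "wz": 0, "hand": 85}
    - {"dx": 0, "dy": 0, "dz": -2.0, "wx": 0, "wy": 0, "wz": 0, "hand": 85}
    - {"dx": 0, "dy": 0, "dz": -2.8, "wx": 0, "wy": 0, "wz": 0, "hand": 85}
    - {"dx": -1, "dy": -2, "dz": -3.2, "wx": 0, "wy": 0, "wz": 0, "hand": 85}
    - {"dx": -2, "dy": -4, "dz": -3.2, "wx": 0, "wy": 0, "wz": 0, "hand": 85}
    - {"dx": -2, "dy": -4, "dz": -3.2, "wx": 0, "wy": 0, "wz": 0, "hand": 85}
    - {"dx": -2, "dy": -4, "dz": -3.2, "wx": 0, "wy": 0, "wz": 0, "hand": 85}
    - {"dx": -2, "dy": -4, "dz": -3.2, "wx": 0, "wy": 0, "wz": 0, "hand": 85}
    - {"dx": -2, "dy": -4, "dz": -3.2, "wx": 0, "wy": 0, "wz": 0, "hand": 85}

```text
clock: 15.65
eef_pos: [0.3901, 0.1981, 0.297]
tool_rot: [0.829, 0.56, 0.001, -0.0]
ft_force: [0.4, -0.1, 0.2]
grip_width: 0.0849
grasp_force: 0.0
```

Run:
```python
from h import *
st()
a,b=bot.camera('top'),bot.camera('scene')
cv2.imwrite('pics/end.png',np.hstack([cv2.resize(a[80:300,100:300],(400,440)),cv2.resize(b[150:400,290:490],(400,440))])[...,::-1])
t=np.array([.616,.216])
for c in('top','scene'):
    q=proj(c,[*t,.12])[0]
    d=min(bot.outline_of(c,'tin_center'),key=lambda d:np.hypot(*(np.array(d['extent'][:2])-q)))
    print(c,d['extent'],q,fit({c:d['region']},t,.058))
```

```text
15.65 [0.3901 0.1981 0.297 ] x [0.373 0.928 0.002] z [ 0.0014  0.0016 -1.    ] 0.08487678590882802 0.0 [ 0.4 -0.1  0.2]
top [185.0, 168.5, 41.0, 44.0] [189.1420125  166.06312917] (array([0.61720605, 0.2178335 ]), np.float64(-0.9046594982078853))
scene [412.6, 300.9, 37.9, 57.1] [414.02515932 298.55778646] (array([0.61576896, 0.21708323]), np.float64(-0.9607403252944475))
```

View pics/end.png

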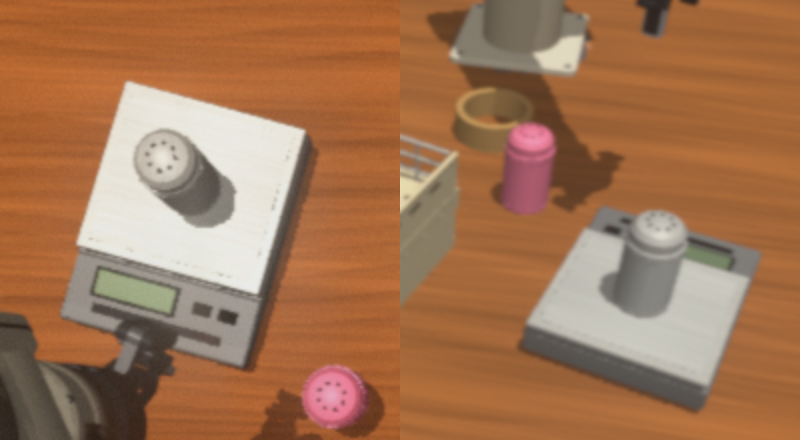

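The tin stands upright in the middle of the plate, at (0.616, 0.217) in both views, and the gripper is clear.

```bash
python3 -c "
from workcell import bot
print(bot.job_done())"
```

```text
the job is handed in; nothing more can be done
None
```

The shaker tin was lifted straight up, drawn out over the rail, and now stands upright and released in the middle of the scale's plate; I handed the job in at about 16 s on the robot clock, and no verdict was returned.

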